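Open the sash of the distillation bay to its mark

ROBOT

A 6-joint arm with a two-finger parallel gripper is mounted at the origin on the work surface. World frame = base frame: x ahead of the robot, y to its left, z up, the work surface at z = 0. Lengths are in mm, angles in rad, forces in N, time in s.
With the tool pointing down it reaches from about 400 to 925 mm from the base axis. Payload 12.5 kg.
Tool frame: the origin (TCP) lies where the fingers leave the gripper's body, on its centre line; the fingertips stand 78 mm ahead of it and the grasp point (between the pads) lies 59 mm ahead of it (env.nose_length is the distance from the TCP to the fingertips, in mm); z points along the fingers, y is the line along which they close (so a half turn about z gives the same grasp; the last joint's range is limited). The gripper opens to 95 mm and grips with 3 to 60 N. Pads are 20 mm wide; open, the fingers measure 119 mm over their backs; the gripper's body (75 mm by 180 mm) begins 59 mm behind the grasp point.
Start: joints at [-1.376, 0.491, 1.559, -0, 1.092, -0.106], TCP at [185.199, -596.941, 292.261] pointing down, gripper open.
Joint ranges: [-3.1, 3.1], [-0.84, 2.19], [0.05, 2.79], [-1.13, 4.28], [0.06, 2.93], [-2.69, 2.69]. Speed limits (rad/s): [2.22, 2.22, 2.79, 3.14, 3.14, 3.14].

INTERFACE

Orientations are given as [roll, pitch, yaw] about the fixed x, y, z axes, in that order (R = Rz(yaw) Ry(pitch) Rx(roll)).
In Python, from cell import env gives the robot as it stands. The module is installed in compiled form; this text tells all that it offers.
- The arm moves only by the tool send_rows, never from a script. Its argument "series" is text: rows parted by semicolons, each of 6 numbers parted by spaces: the shift along the tool's x, y, z as a fraction of full scale, then the turn, a rotation vector about the tool's x, y, z as a fraction of full scale. A call has 1 to 5 rows; each row shifts and turns the commanded pose from where the row before left it, along the tool's axes as they then stand; what a row does not reach is not made up. Full scale, the value 1, is 60 mm for a shift and 10 degrees for a turn. A row lasts 1/8 s, in which the tool goes at most 62.5 mm and 10.7 degrees, less where a joint would pass 70% of its speed; a pose out of reach is approached as far as the arm can. A call with a number of a shift or a turn outside -1 to 1 is refused whole. A call with a gripper value outside its range is refused whole. "fingers" is the opening, from 0 (shut) to 1 (fully open), set as the call begins (left out, the last holds). The fingers move at their own pace and stop on an object; the grip force is fixed at half the most. Time passes only in rows, so rows that do not move let the fingers close. It gives the time, the measured TCP pose, the force, the opening and the grip force at its end, in the units of the state.
- env.state(): the state, without advancing time (a new reading comes with each control period).
- env.read_camera(name): name is "scene" or "top"; returns a dict with "color" (400x640x3 uint8, red, green, blue), "z_map" (400x640 float32, mm along the optical axis (not along the pixel's ray), 0 where there is no reading), "fovy" (degrees; the focal length in pixels is half the picture's height over the tangent of half this angle, whatever the lens; pixels are square), "cx", "cy" (the principal point, pixels), "distortion" ([k1, k2, p1, p2, k3] as OpenCV has them; the pictures are not rectified), "R" (3x3) and "t" (3): a world point X has camera coordinates R X + t. Camera axes: x right, y down, z forward; pixel columns grow to the right and rows downward; lengths in mm; the calibration is good to about 2 mm. A picture is of the moment at which its call begins.
- env.job_done(): hands the job in; it is judged then, once.
The state is a dict: "t": time; "joints": joint angles; "qvel": joint speeds; "tau": joint torques, N m; "eef_pos": TCP position; "tcp_rot": TCP orientation; "ft_force": force on the tool from outside, world axes, zero at the start; "moment": the same for the moment, N m; "opening": opening from 0.0 (shut) to 1.0 (fully open); "grip_force": force on a finger pad.
Only numpy, scipy, OpenCV 4.12 (cv2) and the standard library are available. Lean on these libraries where they do the work, as an engineer would, in place of code of your own. Each camera call takes 0.05 s, during which the arm holds its last target. There are 200 camera calls.

TASK

Two bench test bays have clear sliding windows. Raise the window of the wide bay (the one with the conical flask) by pushing up under its metal lip until the lip is level with the pointer clip on that bay's upright, and leave it standing there. Leave the narrow bay's window as it is.

Things in the scene. Friction and masses are not known exactly. Their poses are not given: they have to be found in the camera images.
- wide_sash (a joint): How far the wide bay's window is raised, in m: 0 is shut, grows straight up, stop at 0.17. Counterweighted: it needs about 2 to 4 N to move up and stays where it is left. The wide bay is a blue plinth 260 mm wide and 135 mm high, with its flat front facing the robot, two aluminium uprights, 400 mm tall in all, open at the back. The window is a 130 mm tall clear pane in the plane of the plinth's front (10 mm behind it) with a level aluminium lip along its bottom edge.
- wide_lip (a point): Middle of the front edge of the wide window's lip, half-way through its thickness. The lip is a plate 214 mm long (along y), 14 mm thick, and stands out 45 mm towards the robot from the front of the plinth, with nothing below it. 150 mm above the table when shut. Axes: x horizontal, from the lip into the bay; y along the lip; z up.
- pointer (a point): Tip, at mid height, of the black pointer clip (16 mm high, 32 mm wide, with a 5 mm thick nose) clamped around the wide bay's upright on the window's right-hand (-y) end as seen from the robot. Nose tip 30 mm in front of the plinth's front, 119 mm sideways of the middle of the window, beyond the lip's end. The clip is fixed and the lip passes beside it. z up; same axes as the wide bay.
- narrow_lip (a point): Middle of the front edge of the lip of the narrow bay's window: a bay of the same make 180 mm wide, lip 134 mm long. A bystander, to be left as it is.

How it is judged (in metres and radians):
At the end, for the whole second after the job is handed in: The middle of the wide window's lip is within 12 mm of the pointer's height, the window is at rest, and the narrow window's lip is within 10 mm of where it started (z of wide_lip in the frame of pointer between -0.012 and 0.012 m and velocity of joint wide_sash between -0.01 and 0.01 m/s and distance of narrow_lip from where it was at the start of the episode below 0.01 m); the robot touches nothing.
It fails at once if the narrow bay's window is moved by more than 10 mm (distance of narrow_lip from where it was at the start of the episode above 0.01 m).
It also fails if it takes over 32 s, if anything falls off the work surface, if the arm or the gripper's body presses on something with over 40 N, if the wrist force passes 120 N, or if a joint passes its speed limit or range.

## Working session

There is one attempt and no reset: what is moved stays moved. The work goes in short steps, Python scripts to look and compute and a tool call to move; the robot and the scene stay as the last step left them, time stands still between calls to the robot, and variables do not carry over. Pictures are saved under pics/ and viewed, at most 10 in all, crops included, and the job is handed in when it is done.

Besides the shell and the picture viewer there is one more tool, called after ">>>" in YAML: its name, and indented under it one key for each argument. send_rows: Moves the arm, as the interface text tells. Shift numbers are shares of 60 mm and turn numbers shares of 10 degrees, none past 1 either way. Its arguments: {"type":"object","properties":{"series":{"type":"string"},"fingers":{"type":"number"}},"required":["series"]}

```bash
mkdir -p pics
cat > h.py <<'E'
import numpy as np, cv2
from cell import env
def cam(n):
    c=env.read_camera(n); h=c['color'].shape[0]
    f=h/2/np.tan(np.radians(c['fovy'])/2)
    c['K']=np.array([[f,0,c['cx']],[0,f,c['cy']],[0,0,1.]]); c['D']=np.array(c['distortion'],float)
    c['R']=np.array(c['R']);c['t']=np.array(c['t']);return c
def world(c,uv,z=None):
    uv=np.array(uv,float).reshape(-1,1,2)
    n=cv2.undistortPoints(uv,c['K'],c['D']).reshape(-1,2)
    r=np.c_[n,np.ones(len(n))]
    if z is None:
        z=np.array([c['z_map'][int(round(v)),int(round(u))] for u,v in uv[:,0]])
    return (r*np.reshape(z,(-1,1))-c['t'])@c['R']
def ray(c,uv):
    p=world(c,uv,1.0); o=-c['R'].T@c['t']; return o,(p-o)
E
python3 - <<'E'
from h import *
print(env.state())
for n in('scene','top'):
    c=cam(n); cv2.imwrite(f'pics/{n}0.png',c['color'][:,:,::-1]); np.save(n+'.npy',c,allow_pickle=True)
    print(n,-c['R'].T@c['t'],c['R'][2],c['fovy'],c['D'],(c['z_map']>0).mean())
E
```

```text
{'t': 0.0, 'joints': array([-1.37559677e+00,  4.91539595e-01,  1.55949170e+00, -1.09647458e-05,
        1.09168134e+00, -1.05608273e-01]), 'qvel': array([-0.00024975, -0.00143924, -0.0006502 ,  0.00124576, -0.00080653,
       -0.00013798]), 'tau': array([ 4.31443568e-04, -6.12628484e+01, -2.58177316e+01,  6.92570396e-02,
        4.82808065e-02, -1.60431714e-04]), 'eef_pos': array([ 185.16339698, -596.75949183,  291.6595504 ]), 'tcp_rot': array([-3.14047788e+00, -1.08389514e-04,  3.00812827e-01]), 'ft_force': array([0.25276009, 0.62832595, 0.00729641]), 'moment': array([ 0.04075593, -0.02009746,  0.00251426]), 'grip_force': 0.0, 'opening': 1.0006039578871238}
scene [300.70123566 323.44407974 936.49521457] [ 0.39478455 -0.4215377  -0.81636458] 45.73964665041638 [-0.11564172  0.          0.          0.          0.        ] 0.9958671875
top [586.19336081 -69.09400959 908.23393254] [ 0.12269352 -0.00842453 -0.99240885] 54.65317848509865 [-0.02493073  0.          0.          0.          0.        ] 0.99595703125
```

View pics/scene0.png

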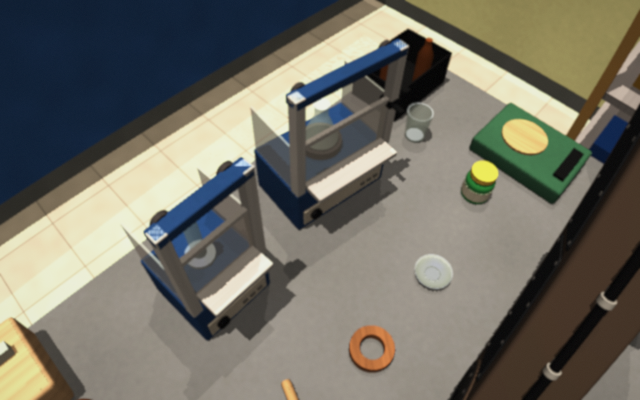

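View pics/top0.png

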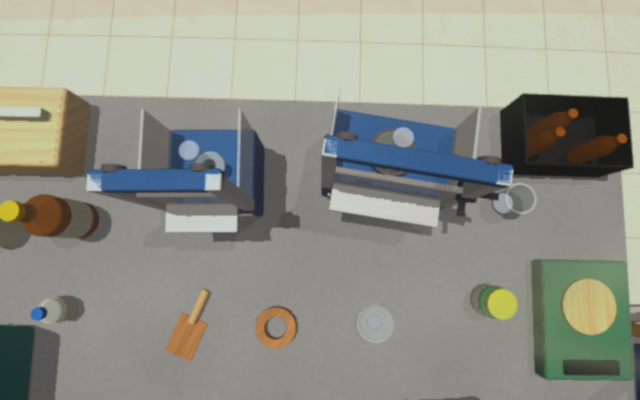

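The wide bay is on the right in the top view: its lip runs from about (332,203) to (438,218), and a dark clip shows at about (463,208). In the scene view the lip runs from (308,190) to (395,150). Next I'll measure the lip and enlarge the clip.

Run:
```python
from h import *
T=np.load('top.npy',allow_pickle=True).item();S=np.load('scene.npy',allow_pickle=True).item()
for n,c,(x0,y0,x1,y1) in(('t',T,(420,150,520,235)),('s',S,(280,30,430,220))):
    k=6 if n=='t' else 3
    cv2.imwrite(f'pics/c{n}.png',cv2.resize(c['color'][y0:y1,x0:x1,::-1],None,fx=k,fy=k,interpolation=2))
# lip: bright near-white, in the top view
for n,c,b in(('top',T,(320,170,450,235)),('scene',S,(290,130,410,215))):
    x0,y0,x1,y1=b
    hsv=cv2.cvtColor(c['color'],cv2.COLOR_RGB2HSV)
    m=np.zeros(hsv.shape[:2],np.uint8); m[y0:y1,x0:x1]=((hsv[...,2]>165)&(hsv[...,1]<60))[y0:y1,x0:x1]
    k=max(cv2.findContours(m,0,2)[0],key=cv2.contourArea)
    bx=cv2.boxPoints(cv2.minAreaRect(k)); print(n,cv2.contourArea(k),bx.tolist())
    ys,xs=np.nonzero(cv2.erode(cv2.drawContours(m*0,[k],-1,1,-1),np.ones((3,3))))
    P=world(c,np.c_[xs,ys]); print('z pct',np.percentile(P[:,2],[5,50,95]))
    g=abs(P[:,2]-np.median(P[:,2]))<6; P=P[g]
    print(cv2.boxPoints(cv2.minAreaRect(P[:,:2].astype(np.float32))), cv2.minAreaRect(P[:,:2].astype(np.float32)))
for uv in [(463,208),(463,215),(458,206),(470,208),(463,200)]: print(uv,world(T,[uv]),T['color'][uv[1],uv[0]])
```

```text
top 1933.5 [[328.4556579589844, 208.7928009033203], [332.2019958496094, 188.48387145996094], [440.0656433105469, 208.3810577392578], [436.3193054199219, 228.6899871826172]]
z pct [157.07873623 159.11585824 161.20066765]
[[ 635.6079  -292.7765 ]
 [ 671.4242  -298.4167 ]
 [ 703.98083  -91.67566]
 [ 668.16455  -86.03546]] ((669.7943725585938, -192.22607421875), (209.28875732421875, 36.25767517089844), 81.05079650878906)
scene 1414.5 [[307.2032775878906, 186.64739990234375], [389.1528625488281, 138.375732421875], [398.1865539550781, 153.7120361328125], [316.2369689941406, 201.98370361328125]]
z pct [155.52987744 157.8471828  160.22446471]
[[ 635.2304   -291.1101  ]
 [ 672.33905  -296.8633  ]
 [ 704.7203    -88.002014]
 [ 667.61163   -82.24881 ]] ((669.975341796875, -189.55606079101562), (211.3565216064453, 37.55194854736328), 81.18718719482422)
(463, 208) [[ 662.26309645 -307.45490285  266.27568124]] [57 56 57]
(463, 215) [[ 650.61685821 -307.87252446  264.57313606]] [65 65 64]
(458, 206) [[ 665.93827324 -300.5231135   262.09170462]] [65 64 64]
(470, 208) [[ 694.61314007 -424.30163111   -2.94277311]] [145 142 139]
(463, 200) [[ 675.5510037  -306.95602568  268.29169518]] [39 39 40]
```

View pics/ct.png

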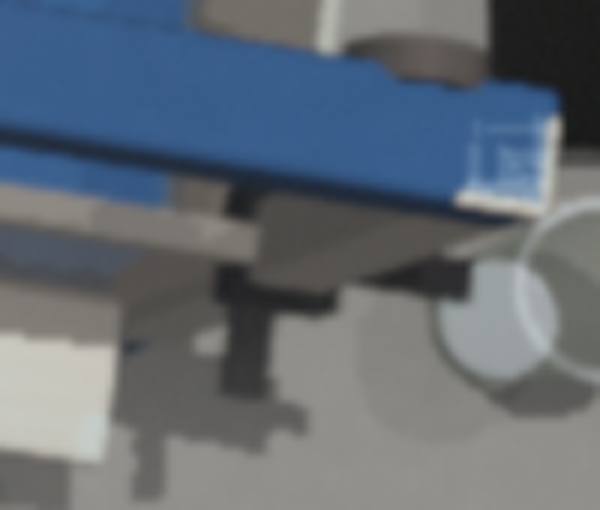

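View pics/cs.png

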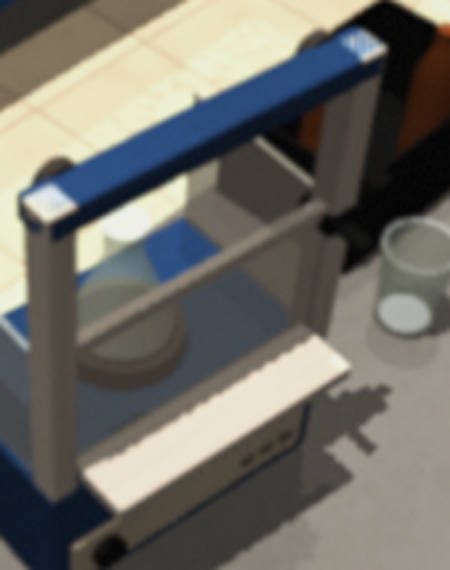

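Lip top is at z≈158, so its middle is ≈150 and the window is shut. Heading is about -8.9°, and the front edge middle is near (650,-189). The pointer nose reads z≈265 on top, so its middle is ≈262. I'll refine that number and start with the yaw, closing the fingers.

>>> send_rows:
  series: "0 0 0 0 0 0.87; 0 0 0 0 0 0.87; 0 0 0 0 0 0.87; 0 0 0 0 0 0"
  fingers: 0

```text
t: 0.6
eef_pos: [185.2, -596.9, 292.0]
tcp_rot: [-3.141, 0.0, -0.154]
ft_force: [-0.3, -0.6, -0.3]
opening: 0.635
grip_force: 0.0
```

Run:
```python
from h import *
T=np.load('top.npy',allow_pickle=True).item()
ya=np.array([.156,.9877,0]);xa=np.array([.9877,-.156,0])
ys,xs=np.mgrid[195:222,450:480]; uv=np.c_[xs.ravel(),ys.ravel()]
P=world(T,uv); F=np.array([650.5,-189,150])
b=np.c_[(P-F)@xa,(P-F)@ya,P[:,2]]
g=(b[:,2]>240)&(b[:,0]<45)
for r in range(8,44,4):
    s=g&(b[:,0]>=r)&(b[:,0]<r+4)
    if s.any(): print(r,s.sum(),b[s].min(0).round(1),np.median(b[s],0).round(1),b[s].max(0).round(1))
```

```text
16 18 [  16.7 -119.6  261.1] [  18.1 -113.5  264.8] [  19.8 -107.7  268.1]
20 20 [  20.  -118.9  261. ] [  22.1 -112.4  265.3] [  23.9 -106.9  268.1]
24 19 [  24.3 -119.7  259.6] [  26.  -112.6  264.8] [  27.8 -107.2  266.9]
28 19 [  28.1 -120.2  262.2] [  30.  -113.5  265.3] [  31.9 -106.7  266.8]
32 18 [  32.1 -118.8  262.1] [  33.9 -112.5  265. ] [  35.8 -107.2  267.2]
36 21 [  36.  -118.3  260.6] [  38.  -111.4  264.9] [  40.  -106.7  267.8]
40 45 [  40.7 -130.7  257.8] [  42.9 -115.7  266.7] [  43.9 -102.8  272.9]
```

>>> send_rows:
  series: "0.4 -0.88 0 0 0 0; 0.4 -0.88 0 0 0 0; 0.4 -0.88 0 0 0 0; 0.4 -0.88 0 0 0 0; 0.4 -0.88 0 0 0 0"

```text
t: 1.23
eef_pos: [345.2, -353.0, 292.3]
tcp_rot: [3.141, -0.0, -0.151]
ft_force: [0.8, 0.0, -0.3]
opening: 0.113
grip_force: 0.0
```

Run:
```python
from h import *
T=np.load('top.npy',allow_pickle=True).item();S=np.load('scene.npy',allow_pickle=True).item()
ya=np.array([.156,.9877,0]);xa=np.array([.9877,-.156,0]);F=np.array([650.5,-189,150])
fr=lambda P:np.c_[(P-F)@xa,(P-F)@ya,P[:,2]].round(1)
ys,xs=np.mgrid[92:126,378:412]; uv=np.c_[xs.ravel(),ys.ravel()]
b=fr(world(S,uv)); g=(b[:,2]>235)&(b[:,0]<40)&(b[:,0]>5)&(b[:,1]<-95)
print('scene',g.sum(),b[g].min(0),np.median(b[g],0),b[g].max(0)); print(np.percentile(b[g][:,1:],[5,95],axis=0))
# where expected tips would fall for z
for z in (250,257,262,267):
    X=F+15*xa-119*ya; X[2]=z
    print(z,[cv2.projectPoints(X.reshape(1,1,3),cv2.Rodrigues(c['R'])[0],c['t'],c['K'],c['D'])[0].ravel().round(1) for c in(T,S)])
c=S['color'][90:130,375:415,::-1]; cv2.imwrite('pics/n.png',cv2.resize(c,None,fx=14,fy=14,interpolation=0))
```

```text
scene 64 [  15.5 -117.8  259.3] [  27.  -108.6  263.8] [  39.9 -102.8  266.6]
[[-116.4    260.745]
 [-104.53   265.885]]
250 [array([460.5, 218. ]), array([404.9, 115.2])]
257 [array([462. , 217.7]), array([405.5, 112.7])]
262 [array([463.1, 217.4]), array([405.9, 111. ])]
267 [array([464.2, 217.2]), array([406.3, 109.2])]
```

View pics/n.png

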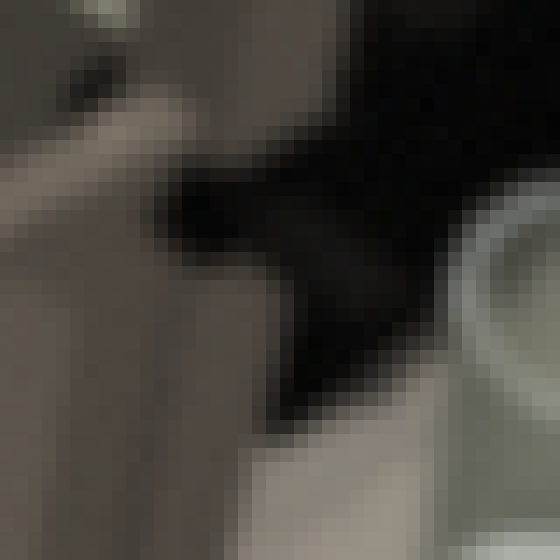

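The scene crop shows the black nose with its tip at about (400,117). Both views put its top at z≈264.5, so a rise of about 110 mm is needed.

>>> send_rows:
  series: "0.4 -0.88 0 0 0 0; 0.4 -0.88 0 0 0 0; 0.4 -0.88 0 0 0 0; 0.4 -0.88 0 0 0 0; 0 0 0 0 1 0"

```text
t: 1.85
eef_pos: [474.4, -157.5, 291.9]
tcp_rot: [3.141, -0.178, -0.145]
ft_force: [0.2, -0.3, 0.6]
opening: 0.004
grip_force: 0.0
```

>>> send_rows:
  series: "0 0 0 0 1 0; 0 0 0 0 1 0; 0 0 0 0 1 0; 0 0 0 0 1 0; 0 0 0 0 0 0"

```text
t: 2.48
eef_pos: [476.0, -151.5, 291.7]
tcp_rot: [-3.093, -0.653, -0.147]
ft_force: [-0.7, -0.1, -0.5]
opening: 0.001
grip_force: 0.0
```

```bash
python3 -c "
from h import *
s=env.state();print(s['joints'].round(3),s['eef_pos'],s['tcp_rot'])"
```

```text
[-0.553  0.213  2.156  1.038  0.336  0.225] [ 476.01958516 -151.50090417  291.68797997] [-3.09294484 -0.65325221 -0.14717006]
```

>>> send_rows:
  series: "0 0 0 0 1 0; 0 0 0 0 1 0; 0 0 0 0 1 0; 0 0 0 0 1 0; 0 0 0 0 0 0"

```text
t: 3.1
eef_pos: [478.0, -135.0, 286.2]
tcp_rot: [-2.946, -0.982, -0.223]
ft_force: [-1.0, 0.1, 0.5]
opening: 0.002
grip_force: 0.0
```

```bash
python3 -c "
from h import *
s=env.state();print(s['joints'].round(3),s['eef_pos'],s['tcp_rot'])"
```

```text
[-0.603  0.267  2.313  2.112  0.598 -0.866] [ 477.9541595  -135.04382255  286.15096827] [-2.94618869 -0.98197514 -0.22288272]
```

>>> send_rows:
  series: "0 0 0 0 1 0; 0 0 0 0 1 0; 0 0 0 0 1 0; 0 0 0 0 0 0"

```text
t: 3.6
eef_pos: [479.4, -133.9, 285.1]
tcp_rot: [-2.088, -1.438, -1.102]
ft_force: [0.2, 0.3, -0.8]
opening: 0.006
grip_force: 0.0
```

```bash
cat > plan.py <<'E'
import sys
from h import *
from scipy.spatial.transform import Rotation as Ro
xa=np.array([.9877,-.156,0])/np.hypot(.9877,.156); up=np.array([0,0,1.])
Rt=np.c_[up,np.cross(xa,up),xa]
def plan(target):
    s=env.state(); R=Ro.from_euler('xyz',s['tcp_rot']).as_matrix()
    print('q',s['joints'].round(2),'p',s['eef_pos'].round(1),'tilt',np.degrees(np.arcsin(R[2,2])).round(1))
    rv=Ro.from_matrix(R.T@Rt).as_rotvec(degrees=True)
    print('turn/10',(rv/10).round(2),'shift now axes/60',(R.T@(np.array(target)-s['eef_pos'])/60).round(2),'final axes/60',(Rt.T@(np.array(target)-s['eef_pos'])/60).round(2))
plan([float(a) for a in sys.argv[1:4]])
E
python3 plan.py 500 -165 200
```

```text
q [-0.63  0.5   2.48  2.55  1.37 -1.37] p [ 479.4 -133.9  285.1] tilt -3.8
turn/10 [-0.62  0.41 -0.64] shift now axes/60 [-1.32  0.66  0.46] final axes/60 [-1.42  0.46  0.42]
```

>>> send_rows:
  series: "0 0 0 -0.62 0.41 -0.64; -0.5 0.3 0.2 0 0 0; -0.6 0.3 0.3 0 0 0; -0.4 0 0 0 0 0; 0 0 0 0 0 0"

```text
t: 4.22
eef_pos: [503.7, -176.0, 196.4]
tcp_rot: [0.968, -1.569, 2.015]
ft_force: [-0.3, -0.2, -0.4]
opening: 0.006
grip_force: 0.0
```

```bash
python3 plan.py 522 -169 108
```

```text
q [-0.63  0.81  2.44  2.67  1.67 -1.62] p [ 503.7 -176.   196.4] tilt 0.1
turn/10 [ 0.01 -0.01  0.01] shift now axes/60 [-1.47 -0.17  0.28] final axes/60 [-1.47 -0.16  0.28]
```

>>> send_rows:
  series: "-0.5 -0.1 0.1 0 0 0; -0.5 -0.06 0.1 0 0 0; -0.47 0 0.08 0 0 0; 0 0 0 0 0 0"

```text
t: 4.72
eef_pos: [522.1, -170.2, 109.4]
tcp_rot: [0.778, -1.565, 2.203]
ft_force: [0.0, -0.4, 0.6]
opening: 0.005
grip_force: 0.0
```

```bash
python3 plan.py 608 -182.4 108
python3 - <<'E'
from h import *
a=cam('scene')['color'];cv2.imwrite('pics/s1.png',a[:,:,::-1])
E
```

```text
q [-0.58  1.04  2.38  2.7   1.83 -1.69] p [ 522.1 -170.2  109.4] tilt 0.2
turn/10 [ 0.03 -0.02  0.02] shift now axes/60 [-0.03 -0.03  1.45] final axes/60 [-0.02 -0.02  1.45]
```

View pics/s1.png

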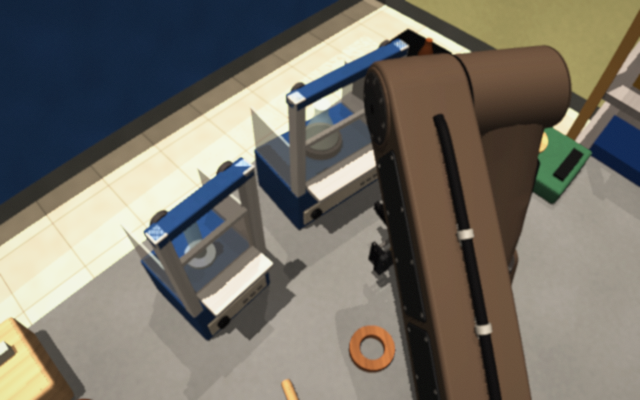

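The arm stands in front of the bay without touching it, and the lip at (308,190)–(375,160) is undisturbed. Next, slide in under the lip.

>>> send_rows:
  series: "0 0 0.45 0 0 0; 0 0 0.45 0 0 0; 0 0 0.46 0 0 0; 0 0 0 0 0 0"

```text
t: 5.28
eef_pos: [602.7, -184.1, 113.0]
tcp_rot: [0.701, -1.558, 2.277]
ft_force: [0.2, 0.3, 0.6]
opening: 0.005
grip_force: 0.0
```

>>> send_rows:
  series: "0.1 0 0 0 0 0; 0.1 0 0 0 0 0; 0.1 0 0 0 0 0; 0 0 0 0 0 0"

```text
t: 5.78
eef_pos: [601.3, -184.4, 128.5]
tcp_rot: [0.906, -1.56, 2.07]
ft_force: [-0.4, -0.1, 0.4]
opening: 0.005
grip_force: 0.0
```

```bash
python3 plan.py 604 -182 240
cat > lip.py <<'E'
from h import *
# lip top height near its +y half, nose top, from both depth maps
ya=np.array([.156,.9877,0]);xa=np.array([.9877,-.156,0]);F=np.array([650.5,-189,150])
for n in('top','scene'):
    c=cam(n); ys,xs=np.mgrid[40:260,230:500] ; P=world(c,np.c_[xs.ravel(),ys.ravel()])
    bx,by,z=(P-F)@xa,(P-F)@ya,P[:,2]
    for k,l,r in(('L',40,100),('R',-100,-40)):
        m=(bx>5)&(bx<35)&(by>l)&(by<r)&(z>140)&(z<330); h,e=np.histogram(z[m],np.arange(140,331,4)); i=h.argmax()
        print(n,k,h[i],np.median(z[m][abs(z[m]-e[i]-2)<5]).round(1) if h[i] else None)
    m=(bx>17)&(bx<36)&(by>-118)&(by<-107)&(z>255)&(z<275); print(' nose',m.sum(),np.median(z[m]) if m.any() else None)
E
python3 lip.py
```

```text
q [-0.51  0.95  2.2   2.8   1.58 -1.58] p [ 601.3 -184.4  128.5] tilt 0.4
turn/10 [ 0.06 -0.04  0.05] shift now axes/60 [ 1.86 -0.03  0.05] final axes/60 [ 1.86 -0.05  0.04]
top L 336 159.2
top R 343 159.2
 nose 77 265.70173737260535
scene L 283 157.9
scene R 0 None
 nose 0 None
```

>>> send_rows:
  series: "0.1 0 0 0 0 0; 0.1 0 0 0 0 0; 0.1 0 0 0 0 0; 0 0 0 0 0 0"

```text
t: 6.38
eef_pos: [601.4, -184.1, 146.7]
tcp_rot: [0.851, -1.559, 2.125]
ft_force: [-0.3, 0.2, 0.2]
opening: 0.004
grip_force: 0.0
```

```bash
python3 plan.py 604 -182 240; python3 lip.py
```

```text
q [-0.51  0.91  2.2   2.8   1.55 -1.57] p [ 601.4 -184.1  146.7] tilt 0.4
turn/10 [ 0.05 -0.04  0.05] shift now axes/60 [ 1.55 -0.03  0.05] final axes/60 [ 1.55 -0.04  0.04]
top L 422 173.8
top R 429 173.7
 nose 80 265.80048798138057
scene L 207 172.3
scene R 0 None
 nose 0 None
```

>>> send_rows:
  series: "0.15 0 0 0 0 0; 0.15 0 0 0 0 0; 0.15 0 0 0 0 0; 0.15 0 0 0 0 0; 0.15 0 0 0 0 0"

```text
t: 7.1
eef_pos: [601.1, -183.7, 191.7]
tcp_rot: [0.92, -1.56, 2.055]
ft_force: [2.0, -1.2, -3.1]
opening: 0.009
grip_force: 1.4
```

>>> send_rows:
  series: "0.15 0 0 0 0 0; 0.15 0 0 0 0 0; 0.15 0 0 0 0 0; 0.1 0 0 0 0 0; 0 0 0 0 0 0"

```text
t: 7.72
eef_pos: [601.1, -183.2, 224.8]
tcp_rot: [0.834, -1.559, 2.142]
ft_force: [-0.6, 0.0, 0.6]
opening: 0.005
grip_force: 0.0
```

```bash
python3 plan.py 601 -184 243; python3 lip.py
```

```text
q [-0.51  0.73  2.21  2.8   1.39 -1.51] p [ 601.1 -183.2  224.8] tilt 0.5
turn/10 [ 0.05 -0.05  0.05] shift now axes/60 [0.3  0.02 0.  ] final axes/60 [0.3  0.01 0.  ]
top L 342 252.2
top R 322 252.1
 nose 76 265.11614986624863
scene L 318 250.8
scene R 135 251.4
 nose 0 None
```

Need about 18 mm more.

>>> send_rows:
  series: "0.1 0 0 0 0 0; 0.1 0 0 0 0 0; 0.06 0 0 0 0 0; 0.03 0 0 0 0 0; 0 0 0 0 0 0"

```text
t: 8.45
eef_pos: [600.9, -183.2, 241.7]
tcp_rot: [0.868, -1.559, 2.108]
ft_force: [-0.1, 0.0, -0.2]
opening: 0.004
grip_force: 0.0
```

```bash
python3 lip.py
```

```text
top L 466 268.7
top R 462 268.6
 nose 71 265.6004625421614
scene L 279 267.3
scene R 148 267.8
 nose 0 None
```

>>> send_rows:
  series: "-0.15 0 0 0 0 0; -0.2 0 0 0 0 0; 0 0 -0.4 0 0 0; 0 0 -0.5 0 0 0; 0 0 -0.5 0 0 0"

```text
t: 9.18
eef_pos: [517.4, -169.3, 219.1]
tcp_rot: [0.942, -1.561, 2.033]
ft_force: [-0.7, -1.1, -0.8]
opening: 0.005
grip_force: 0.0
```

>>> send_rows:
  series: "0 0 -0.3 0 0 0; 0 0 0 0 0 0; 0 0 0 0 0 0"

```text
t: 9.55
eef_pos: [501.1, -166.8, 219.3]
tcp_rot: [0.921, -1.56, 2.054]
ft_force: [-0.5, -0.0, -0.1]
opening: 0.004
grip_force: 0.0
```

```bash
python3 lip.py
python3 - <<'E'
from h import *
c=cam('top');cv2.imwrite('pics/t2.png',c['color'][:,:,::-1])
T=np.load('top.npy',allow_pickle=True).item()
uv=[(x,y) for x in(175,200,225) for y in (215,225)]
print(np.abs(world(c,uv)-world(T,uv)).max(0))
E
```

```text
top L 459 268.6
top R 455 268.7
 nose 68 265.64452686622536
scene L 277 267.3
scene R 181 267.8
 nose 28 263.46896004173334
[0.12653995 0.71798672 1.90901822]
```

View pics/t2.png

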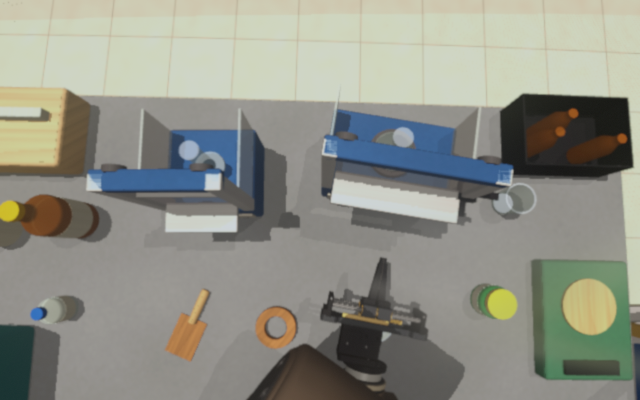

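The wide lip, at (332,195)–(460,212), now stands beside the pointer and the gripper tip at (382,262) is clear. The narrow lip is unchanged at (165–237, 218).

```bash
python3 -c "
from cell import env
print(env.job_done())"
```

```text
the job is handed in; nothing more can be done
None
```

I raised the wide bay's window about 110 mm and left it standing with its lip within about 2 mm of the pointer's height by camera depth; the narrow window's lip is where it was, the arm has backed clear, and the job was handed in at about 10 s (no verdict was returned).

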